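Strike the day mark into a coffee tin's lid with the spring stamp

TASK

Strike the day mark into the lid of the tin that waits in the bench stamp's shuttle: draw the black pull knob up until the sear catches and holds the striker, slide the shuttle with the tin fully home under the die, then press the red trip paddle so that the spring drives the die down on the lid, and leave it so. Draw gently - do not wrench the striker against its rubber draw stop, and do not let it snap down before the tin is home under it. Leave the other tins and the teaspoons where they are.

Things in the scene. Friction and masses are not known exactly. Their poses are not given: they have to be found in the camera images.
- stamp: Bench stamp, dark blue-grey painted frame, fixed to the worktop: base 160 x 100 x 14 mm. Origin on the worktop straight below the die; +x points from the worker's side (where the shuttle comes out) to the column, 40 to 66 mm behind the origin; z up. Upper guide block: x -22 to 42 mm, 50 mm wide, top z = 175 mm (bush 178). Sear and draw stop sit on its right (-y), between the guide blocks.
- striker (a joint): Height of the striker (die, steel rod, brass collar, pull knob; 0.25 kg in all; slides straight up) in m. 0 = lowest; 0.008 = die resting on the lid of a tin that is home. Spring and weight pull it down with 6.5 N at 0 plus 0.3 N per mm. The sear catches it somewhere from 0.020 to 0.038: the collar is screwed to another height on the rod from day to day. Let go short of that, it snaps down.
- pull_knob (a point): Centre of the black knurled pull knob on top of the striker: cylinder 30 mm across, 18 mm high (9 mm above and below this point), on a neck 16 mm across and 15 mm long. It stands 205.5 mm above the worktop with the striker at 0 and rises with it. Pinch it from above.
- stop_pad: Black rubber draw stop (7 x 18 x 7 mm) above the collar. The collar meets it 2 mm past the sear's catch; it yields 1 mm per 8 N and must not be loaded with more than 12 N (beyond the 13 to 18 N of the spring). Origin 40 mm below its lower face.
- sear_nose (a point): Top of the steel sear beside the rod, 139 mm above the worktop: the rising collar pushes it aside (adding 2 to 4 N over the last 15 mm), then it snaps in under the collar with a drop of 1 to 2 N in the pull. When the knob is then eased down, the sear takes the whole load: the pull on the hand falls to nothing.
- die_face (a point): Centre of the die's flat face (20 mm across), the lower end of the striker: 46 mm above the worktop with the striker at 0, that is 8 mm below the level of the tin's lid, so the tin cannot pass under it until the striker is held up.
- shuttle (a joint): Travel of the aluminium shuttle (tray 124 x 72 x 6 mm with a round nest for the tin) in m: 0 = fully out towards the worker, 0.065 = home against its stop, tin centred below the die. It slides along the stamp's +x on the base, 2.5 N of drag, and stays where it is left.
- shuttle_knob (a point): The black upright push knob at the front end of the shuttle: 20 mm across in its upper part (z = 37 to 58 mm), top at z = 61 mm; this point is on its axis at z = 49 mm. 80 mm in front of the nest's centre. The tray's top is at z = 21 mm, the guide rails on either side at z = 27 mm.
- trip_paddle (a point): Centre of the top of the red trip paddle (30 mm along x, 26 mm along y, 6 mm thick) at the end of the sear's lever, 81 mm to the right (-y) of the striker's axis, 113 mm above the worktop. Its pivot lies 62 mm nearer to the striker. With the striker cocked, 5 to 6 N straight down moves it about 9 mm, then the striker fires. It swings down at most 19 mm and springs back.
- tin: The coffee tin to be marked, standing in the shuttle's nest: 54 mm across, 33 mm high, dark red with a thin cream line and a plain aluminium lid, 0.11 kg. Origin at the centre of its underside (21 mm above the worktop, lid at 54 mm). 1.5 mm play all round in the nest, whose rim is 9 mm high.
- tin_marked: A like tin that is already marked (ring of ticks on its lid), standing on the worktop left of the stamp. Origin at the centre of its underside.
- tin_next: A like, unmarked tin standing on the worktop right of the stamp. Origin at the centre of its underside.
- teaspoon_1: The nearest of three steel teaspoons, 130 x 27 x 11 mm, lying on the worktop left of the stamp. Origin at the centre of its underside.
Not all that is in view belongs to the job. What is shaped like the tin but blue or turquoise is not meant.

How it is judged:
By the outcome, as a careful person would: the job done as asked, in the order asked, and still so for the second after the job is handed in, with the robot touching nothing.
It also fails if it takes over 72 s, if anything falls off the work surface, if the arm or the gripper's body presses on something with over 40 N, if the wrist force passes 120 N, or if a joint passes its speed limit or range.

ROBOT

A 7-joint arm with a two-finger parallel gripper is mounted at the origin on a cart in front of the work surface, level with it; the furniture and walls round the work are solid. World frame = base frame: x ahead of the robot, y to its left, z up, the work surface at z = 0. Lengths are in m, angles in rad, forces in N, time in s.
With the tool pointing down it reaches from about 0.425 to 0.925 m from the base axis. Payload 6.8 kg.
Tool frame: the origin (TCP) lies on the centre line of the jaws, within the pads' length; the fingertips stand 14 mm ahead of it and the grasp point (between the pads) lies 5 mm behind it (bot.finger_overhang is the distance from the TCP to the fingertips, in m); z points along the fingers, y is the line along which they close (so a half turn about z gives the same grasp; the last joint's range is limited). The gripper opens to 85 mm and grips with 20 to 120 N. Pads are 22 mm wide; open, the fingers measure 114 mm over their backs; the gripper's body (76 mm by 85 mm) begins 54 mm behind the grasp point. The pads swing forward as they close: fully open they stand 13 mm farther back than shut.
Start: joints at [1.195, 0.477, 0.022, 1.555, -0.011, 1.109, -0.083], TCP at [0.179, -0.651, 0.245] pointing down, gripper open.
Joint ranges: [-2.96, 2.96], [-0.34, 2.1], [-1.41, 1.46], [0.24, 2.44], [-1.37, 4.51], [0.17, 1.92], [-2.96, 2.96]. Speed limits (rad/s): [2.39, 2.39, 3.14, 3.14, 3.14, 3.14, 3.14].

INTERFACE

Orientations are given as a unit quaternion [w, x, y, z].
In Python, from station import bot gives the robot as it stands.
- The arm moves only by the shell command python3 -m inch 'ROWS' [OPENING] [FORCE]. ROWS is JSON, a list of rows, each a list of 4 numbers: the shift along the tool's x, y, z in m, then the turn about the tool's z in degrees. A call has 1 to 12 rows; each row shifts and turns the commanded pose from where the row before left it, along the tool's axes as they then stand; what a row does not reach is not made up. A row lasts 1/10 s, in which the tool goes at most 50 mm and 8.59 degrees, less where a joint would pass 70% of its speed; a pose out of reach is approached as far as the arm can. A call is refused whole if a number of a shift passes 0.05 or a number of a turn 8.59, either way. A call with a gripper value outside its range is refused whole. OPENING is the finger opening in m, from 0 to 0.0854, set as the call begins (- or left out, the last holds). The fingers move at their own pace and stop on an object; FORCE is the grip in N (left out, the last holds). Time passes only in rows, so rows that do not move let the fingers close. It gives the time, the measured TCP pose, the force, the opening and the grip force at its end, in the units of the state.
- bot.get_obs(): the state, without advancing time (a new reading comes with each control period).
- bot.read_camera(name): name is "scene" or "top"; returns a dict with "color" (400x640x3 uint8, red, green, blue), "mtx" (3x3 intrinsics, pixels), "world_from_camera" (4x4, takes a point from camera to world coordinates). Camera axes: x right, y up, looking along -z (the intrinsics and any distortion apply to the point x, -y, -z); pixel columns grow to the right and rows downward; lengths in m; the calibration is good to about 2 mm. A picture is of the moment at which its call begins. There is no depth.
- bot.hand_in(): hands the job in; it is judged then, once.
The state is a dict: "t": time; "q": joint angles; "joint_vel": joint speeds; "joint_torque": joint torques, N m; "eef_pos": TCP position; "tool_rot": TCP orientation; "contact_force": force on the tool from outside, world axes, zero at the start; "torque": the same for the moment, N m; "gripper_width": opening from 0.0 (shut) to 1.0 (fully open); "grasp_force": force on a finger pad.
Only numpy, scipy, OpenCV 4.12 (cv2) and the standard library are available. Lean on these libraries where they do the work, as an engineer would, in place of code of your own. Each camera call takes 0.05 s, during which the arm holds its last target. There are 200 camera calls.

## Working session

There is one attempt and no reset: what is moved stays moved. The work goes in short steps, Python scripts to look and compute and a shell command to move; the robot and the scene stay as the last step left them, time stands still between calls to the robot, and variables do not carry over. Pictures are saved under pics/ and viewed, at most 10 in all, crops included, and the job is handed in when it is done.

```bash
mkdir -p pics; ls
python3 - <<'E'
from station import bot
import cv2,numpy as np
for n in("scene","top"):
    c=bot.read_camera(n); cv2.imwrite(f"pics/{n}0.png",c["color"][:,:,::-1]); np.savez(f"{n}0.npz",**c)
    print(n,np.round(c["mtx"],1).tolist(),np.round(c["world_from_camera"],3).tolist())
o=bot.get_obs();print(o)
E
```

```text
pics
scene [[504.1, 0.0, 322.6], [0.0, 504.1, 197.5], [0.0, 0.0, 1.0]] [[-0.511, 0.409, -0.756, -0.487], [-0.859, -0.234, 0.455, 0.547], [0.01, 0.882, 0.471, 0.782], [0.0, 0.0, 0.0, 1.0]]
top [[459.6, 0.0, 320.5], [0.0, 459.6, 196.0], [0.0, 0.0, 1.0]] [[0.002, 0.996, -0.092, 0.44], [-1.0, 0.002, -0.0, -0.033], [0.0, 0.092, 0.996, 1.198], [0.0, 0.0, 0.0, 1.0]]
{'t': 0.1, 'q': array([ 1.19492909,  0.47772194,  0.02234811,  1.55631496, -0.01150937,
        1.10932551, -0.08314495]), 'joint_vel': array([-0.00097394, -0.00152084,  0.0005713 , -0.00187031,  0.00044763,
        0.00166502, -0.00098264]), 'joint_torque': array([ 3.85432650e-03, -5.97766256e+01,  1.61329396e+00, -2.81959677e+01,
        1.28508668e-02,  4.91521045e-03, -1.36455242e-05]), 'eef_pos': array([ 0.17844953, -0.65046518,  0.2444359 ]), 'tool_rot': array([-8.03947180e-04,  9.91052874e-01,  1.33467329e-01, -1.65497948e-04]), 'contact_force': array([0.00387924, 0.20914302, 0.58326623]), 'torque': array([ 0.00172082, -0.02462446,  0.02759886]), 'grasp_force': 0.0, 'gripper_width': 0.9999288690990621}
```

View pics/scene0.png

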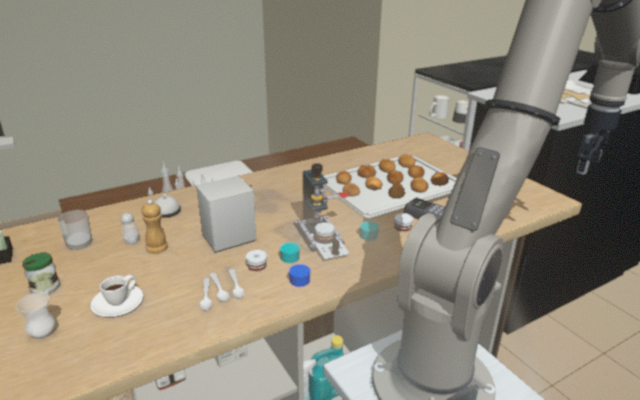

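View pics/top0.png

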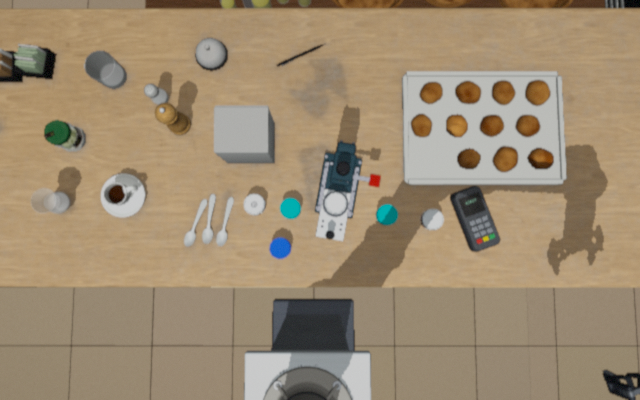

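The scene view shows the stamp at about (318,200) and the top view at about (340,185): shuttle knob near (330,235), red paddle near (375,181), pull knob near (345,150). I need enlarged crops of both.

Run:
```python
import cv2
a=cv2.imread("pics/scene0.png")[155:265,280:380]; b=cv2.imread("pics/top0.png")[135:245,295:395]
im=[cv2.resize(i,None,fx=4,fy=4,interpolation=cv2.INTER_CUBIC) for i in(a,b)]
cv2.imwrite("pics/crop0.png",cv2.hconcat(im))
```

```text
(no output)
```

View pics/crop0.png

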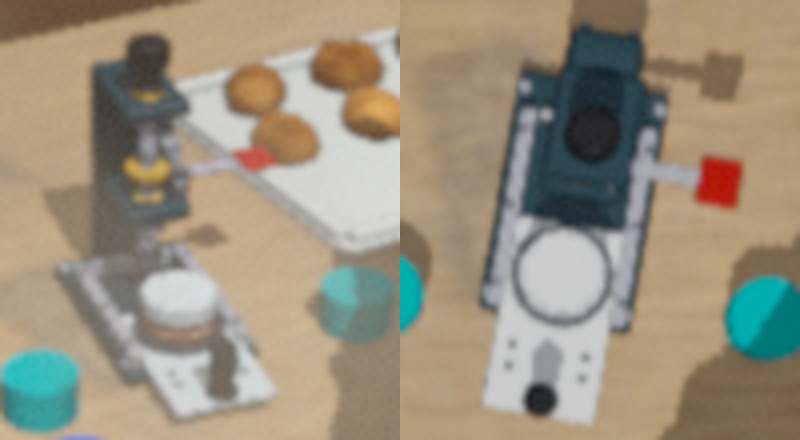

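The left half (scene) shows the pull knob at (148,55), paddle at (256,159), lid at (180,287) and shuttle knob top at (222,343). The right half (top) shows them at (592,133), (719,182), (562,272) and (541,398). Next I triangulate these.

```bash
cat > h.py <<'E'
import numpy as np
def ray(c,u,v):
    K=c["mtx"];T=c["world_from_camera"]
    p=np.linalg.solve(K,[u,v,1.]);d=T[:3,:3]@[p[0],-p[1],-p[2]]
    return T[:3,3],d/np.linalg.norm(d)
def tri(rs):
    A=sum(np.eye(3)-np.outer(d,d) for o,d in rs);b=sum((np.eye(3)-np.outer(d,d))@o for o,d in rs)
    x=np.linalg.solve(A,b);return x,[np.linalg.norm((np.eye(3)-np.outer(d,d))@(x-o))*1e3 for o,d in rs]
def atz(c,u,v,z):
    o,d=ray(c,u,v);return o+d*(z-o[2])/d[2]
E
python3 - <<'E'
import numpy as np
from h import *
s=np.load("scene0.npz");t=np.load("top0.npz")
P={"knobtop":((148,46),(592,133),.2145),"paddle":((256,159),(719,182),.113),"shknob":((222,343),(541,398),.061),"lid":((180,287),(562,272),.054)}
for k,(a,b,z) in P.items():
    A=(280+(a[0]+.5)/4-.5,155+(a[1]+.5)/4-.5);B=(295+(b[0]-400+.5)/4-.5,135+(b[1]+.5)/4-.5)
    x,r=tri([ray(s,*A),ray(t,*B)]);print(k,x.round(4),np.round(r,1),"top@z",atz(t,*B,z).round(4),"scene@z",atz(s,*A,z).round(4))
E
```

```text
knobtop [ 0.5915 -0.0819  0.2119] [0.7 0.7] top@z [ 0.5914 -0.0811  0.2145] scene@z [ 0.5861 -0.0796  0.2145]
paddle [ 0.5774 -0.1629  0.1104] [1.3 1.3] top@z [ 0.5778 -0.1615  0.113 ] scene@z [ 0.5727 -0.1613  0.113 ]
shknob [ 0.45   -0.057   0.0598] [0.3 0.3] top@z [ 0.4502 -0.0567  0.061 ] scene@z [ 0.4483 -0.0563  0.061 ]
lid [ 0.5278 -0.0707  0.0575] [1. 1.] top@z [ 0.5286 -0.07    0.054 ] scene@z [ 0.5322 -0.0746  0.054 ]
```

All heights match (knob top 0.212, paddle 0.110, shuttle knob 0.060, lid 0.057), and so do the spacings: shuttle knob to axis is 143 mm against 145, and the paddle is at its 81 mm. The stamp's yaw is about -9.7° and its axis at about (0.591, -0.0815). Now I rise and turn, then work out the shift.

```bash
cat > plan.py <<'E'
import sys,numpy as np
from scipy.spatial.transform import Rotation as R
from station import bot
o=bot.get_obs();q=o["tool_rot"];r=R.from_quat([q[1],q[2],q[3],q[0]]);M=r.as_matrix()
yaw=np.degrees(np.arctan2(M[1,0],M[0,0]))
print("t",round(o["t"],2),"pos",o["eef_pos"].round(4),"yaw",yaw.round(2),"F",o["contact_force"].round(2),"w",round(o["gripper_width"],3),"g",round(o["grasp_force"],1),"tilt",M[:,2].round(3))
if len(sys.argv)>3: print("tool shift",(M.T@(np.array(list(map(float,sys.argv[1:4])))-o["eef_pos"])).round(4))
E
python3 -m inch '[[0,0,-0.02,8.4],[0,0,-0.02,8.4],[0,0,-0.015,8.2],[0,0,0,0]]' 0.06 25; python3 plan.py 0.591 -0.0815 0.275
```

```text
t: 0.5
eef_pos: [0.179, -0.6519, 0.3023]
tool_rot: [0.002, 0.996, -0.085, 0.001]
contact_force: [-0.1, -0.1, 0.2]
gripper_width: 0.702
grasp_force: 0.0
t 0.5 pos [ 0.179  -0.6519  0.3023] yaw -9.73 F [-0.13 -0.12  0.21] w 0.702 g 0.0 tilt [ 0.001 -0.003 -1.   ]
tool shift [ 0.3097 -0.6319  0.0258]
```

```bash
python3 -m inch '[[0.018,-0.036,0,0],[0.018,-0.036,0,0],[0.018,-0.036,0,0],[0.018,-0.036,0,0],[0.018,-0.036,0,0],[0.018,-0.036,0,0],[0.018,-0.036,0,0],[0.018,-0.036,0,0],[0.018,-0.036,0,0],[0.018,-0.036,0,0],[0.018,-0.036,0,0],[0.018,-0.036,0,0]]' >/dev/null;  python3 plan.py 0.591 -0.0815 0.275
```

```text
t 1.7 pos [ 0.4642 -0.2596  0.2992] yaw -9.4 F [0.3  0.08 0.26] w 0.697 g 0.0 tilt [-0.001  0.    -1.   ]
tool shift [ 0.0961 -0.1964  0.0241]
```

```bash
python3 -m inch '[[0.018,-0.036,0,0],[0.018,-0.036,0,0],[0.018,-0.036,0,0],[0.018,-0.036,0,0],[0.018,-0.036,0,0],[0.0,-0.01,0.01,0],[0,0,0,0],[0,0,0,0]]' >/dev/null;  python3 plan.py 0.591 -0.0815 0.275
python3 - <<'E'
from station import bot
import cv2,numpy as np
im=[]
for n,(x,y) in {"scene":(260,100),"top":(270,100)}.items():
    c=bot.read_camera(n); np.savez(f"{n}1.npz",**c); im.append(cv2.resize(c["color"][y:y+150,x:x+130,::-1],None,fx=3,fy=3,interpolation=cv2.INTER_CUBIC))
cv2.imwrite("pics/crop1.png",cv2.hconcat(im))
E
```

```text
t 2.5 pos [ 0.5835 -0.0905  0.2892] yaw -9.62 F [-0.54 -0.7   0.12] w 0.703 g 0.0 tilt [-0.002 -0.001 -1.   ]
tool shift [ 0.006  -0.0101  0.0142]
```

View pics/crop1.png

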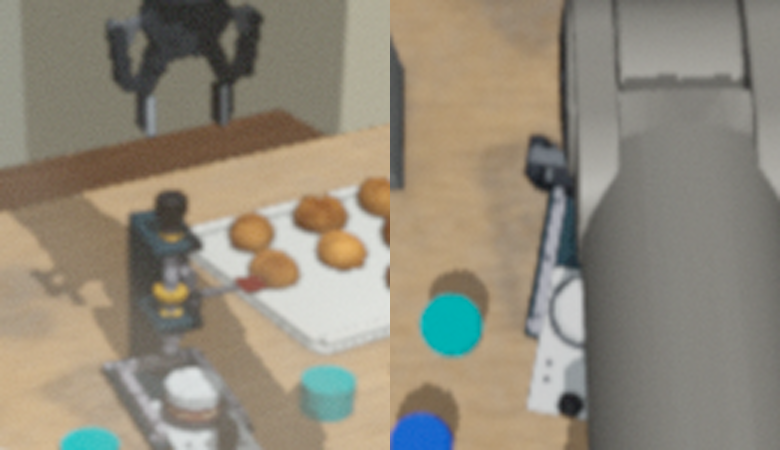

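The scene crop shows the fingertips at (150,128) and (222,122), above the knob at (171,197); the top view is blocked by the arm. I check the tip midpoint against the measured TCP pose to see how far camera and robot frames disagree.

```bash
python3 - <<'E'
import numpy as np
from h import *
s=np.load("scene1.npz")
f=lambda u,v:(260+(u+.5)/3-.5,100+(v+.5)/3-.5)
for z in(.275,.279,.283): print(z,atz(s,*f(186,126),z).round(4))
print("knobtop",atz(s,*f(171,198),.2145).round(4))
E
python3 -m inch '[[0.003,-0.005,0,0],[0.003,-0.005,0,0],[0,0,0.01,0],[0,0,0,0],[0,0,0,0]]' >/dev/null;  python3 plan.py 0.591 -0.0815 0.2105
```

```text
0.275 [ 0.6019 -0.1042  0.275 ]
0.279 [ 0.5933 -0.0991  0.279 ]
0.283 [ 0.5847 -0.0939  0.283 ]
knobtop [ 0.5886 -0.0812  0.2145]
t 3.1 pos [ 0.5918 -0.0804  0.2796] yaw -9.66 F [-0.43 -0.87  0.14] w 0.704 g 0.0 tilt [-0.001 -0.    -1.   ]
tool shift [-0.0005  0.0012  0.0691]
```

```bash
python3 -m inch '[[-0.0005,0.001,0.02,0],[0,0,0.02,0],[0,0,0.015,0],[0,0,0.01,0],[0,0,0.01,0],[0,0,0.004,0],[0,0,0,0],[0,0,0,0]]' >/dev/null;  python3 plan.py 0.591 -0.0815 0.2005
```

```text
t 3.9 pos [ 0.592  -0.0811  0.2018] yaw -9.66 F [-0.39 -0.06  0.11] w 0.702 g 0.0 tilt [ 0.001 -0.    -1.   ]
tool shift [-0.0009  0.0005  0.0013]
```

```bash
python3 -m inch '[[0,0,0,0],[0,0,0,0],[0,0,0,0],[0,0,0,0],[0,0,0,0],[0,0,0,0]]' 0.02 40 >/dev/null;  python3 plan.py
```

```text
t 4.5 pos [ 0.5917 -0.0823  0.2022] yaw -9.71 F [-1.59 -3.27  6.17] w 0.338 g 39.4 tilt [ 0.001 -0.001 -1.   ]
```

```bash
python3 -m inch '[[0,0.001,0,0],[0,0,-0.002,0],[0,0,-0.002,0],[0,0,-0.002,0],[0,0,0,0]]' 0.02 60 >/dev/null;  python3 plan.py; python3 -m inch '[[0,0,-0.002,0],[0,0,-0.002,0],[0,0,-0.002,0],[0,0,0,0]]'  >/dev/null;  python3 plan.py
```

```text
t 5.0 pos [ 0.5916 -0.0823  0.207 ] yaw -9.66 F [ 4.92 -2.53 -8.67] w 0.33 g 59.6 tilt [ 0. -0. -1.]
t 5.4 pos [ 0.5916 -0.0823  0.2123] yaw -9.66 F [  7.06  -1.56 -11.23] w 0.329 g 60.1 tilt [ 0.  0. -1.]
```

```bash
python3 -m inch '[[0.001,0,-0.002,0],[0,0,-0.002,0],[0,0,-0.001,0],[0,0,0,0]]' >/dev/null;  python3 plan.py; python3 -m inch '[[0.001,0,-0.002,0],[0,0,-0.001,0],[0,0,0,0]]'  >/dev/null;  python3 plan.py
```

```text
t 5.8 pos [ 0.5916 -0.0823  0.2165] yaw -9.65 F [  5.22  -1.75 -13.62] w 0.332 g 60.1 tilt [-0.002  0.    -1.   ]
t 6.1 pos [ 0.5917 -0.0823  0.2199] yaw -9.65 F [  0.32  -0.91 -14.69] w 0.33 g 60.7 tilt [-0.004  0.    -1.   ]
```

```bash
for i in 1 2 3; do python3 -m inch '[[0,0,-0.001,0],[0,0,0,0]]' >/dev/null;  python3 plan.py; done
```

```text
t 6.3 pos [ 0.5917 -0.0823  0.2215] yaw -9.65 F [ -2.79  -0.57 -15.73] w 0.327 g 60.6 tilt [-0.004  0.    -1.   ]
t 6.5 pos [ 0.5918 -0.0823  0.2227] yaw -9.65 F [ -6.04   0.07 -15.16] w 0.331 g 60.6 tilt [-0.004  0.    -1.   ]
t 6.7 pos [ 0.5918 -0.0823  0.2237] yaw -9.65 F [ -5.47   0.49 -15.21] w 0.329 g 60.6 tilt [-0.004  0.    -1.   ]
```

```bash
for i in 1 2 3; do python3 -m inch '[[0,0,-0.001,0],[0,0,0,0]]' >/dev/null;  python3 plan.py; done
```

```text
t 6.9 pos [ 0.5918 -0.0823  0.2247] yaw -9.65 F [ -5.73  -0.64 -14.44] w 0.333 g 60.6 tilt [-0.004  0.    -1.   ]
t 7.1 pos [ 0.5918 -0.0823  0.2256] yaw -9.65 F [ -6.01   0.32 -14.82] w 0.329 g 60.6 tilt [-0.004  0.    -1.   ]
t 7.3 pos [ 0.5918 -0.0823  0.2266] yaw -9.65 F [ -6.32  -0.56 -15.63] w 0.329 g 60.5 tilt [-0.004  0.    -1.   ]
```

```bash
python3 -m inch '[[-0.0006,0,-0.001,0],[0,0,0,0]]' >/dev/null;  python3 plan.py; for i in 1 2 3; do python3 -m inch '[[0,0,-0.001,0],[0,0,0,0]]' >/dev/null;  python3 plan.py; done
```

```text
t 7.5 pos [ 0.5918 -0.0823  0.228 ] yaw -9.65 F [ -5.53   0.81 -16.08] w 0.328 g 60.5 tilt [-0.002  0.    -1.   ]
t 7.7 pos [ 0.5918 -0.0823  0.229 ] yaw -9.65 F [ -5.7    0.22 -15.26] w 0.33 g 60.5 tilt [-0.002  0.    -1.   ]
t 7.9 pos [ 0.5918 -0.0823  0.23  ] yaw -9.65 F [ -6.31  -0.39 -15.13] w 0.329 g 60.5 tilt [-0.002  0.    -1.   ]
t 8.1 pos [ 0.5918 -0.0823  0.2311] yaw -9.66 F [ -5.61   0.13 -14.18] w 0.327 g 60.5 tilt [-0.002  0.    -1.   ]
```

```bash
for i in 1 2 3; do python3 -m inch '[[0,0,-0.001,0],[0,0,0,0]]' >/dev/null;  python3 plan.py;python3 -m inch '[[0,0,0,0]]' >/dev/null;  python3 plan.py; done
```

```text
t 8.3 pos [ 0.5918 -0.0823  0.232 ] yaw -9.66 F [ -5.97  -0.85 -16.23] w 0.331 g 60.5 tilt [-0.002  0.    -1.   ]
t 8.4 pos [ 0.5918 -0.0823  0.232 ] yaw -9.66 F [ -6.09   0.34 -16.61] w 0.329 g 60.5 tilt [-0.002  0.    -1.   ]
t 8.6 pos [ 0.5918 -0.0824  0.2325] yaw -9.66 F [ -5.44  -0.56 -18.12] w 0.329 g 60.5 tilt [-0.002  0.    -1.   ]
t 8.7 pos [ 0.5918 -0.0824  0.2325] yaw -9.66 F [ -5.55  -0.4  -19.89] w 0.33 g 60.5 tilt [-0.002  0.    -1.   ]
t 8.9 pos [ 0.5918 -0.0824  0.2332] yaw -9.66 F [ -4.2    0.12 -23.53] w 0.33 g 60.8 tilt [-0.003  0.    -1.   ]
t 9.0 pos [ 0.5918 -0.0824  0.2332] yaw -9.66 F [ -4.52  -0.35 -25.47] w 0.333 g 60.8 tilt [-0.003  0.    -1.   ]
```

The pull is now rising steeply, so the collar has met the stop with about 8 N on it, under the 12 N limit. I stop and ease down to see whether the sear holds.

```bash
python3 -m inch '[[0,0,0.001,0],[0,0,0.001,0],[0,0,0,0]]' >/dev/null;  python3 plan.py; for i in 1 2 3; do python3 -m inch '[[0,0,0.001,0],[0,0,0,0]]' >/dev/null;  python3 plan.py; done
```

```text
t 9.3 pos [ 0.5918 -0.0823  0.2322] yaw -9.66 F [ -8.46  -0.59 -17.55] w 0.332 g 61.1 tilt [-0.002  0.    -1.   ]
t 9.5 pos [ 0.5918 -0.0823  0.2315] yaw -9.66 F [ -9.45   0.74 -16.28] w 0.33 g 61.2 tilt [-0.002 -0.    -1.   ]
t 9.7 pos [ 0.5918 -0.0823  0.2306] yaw -9.66 F [ -8.44   0.2  -15.06] w 0.331 g 61.2 tilt [-0.002 -0.    -1.   ]
t 9.9 pos [ 0.5918 -0.0824  0.2298] yaw -9.67 F [ -9.72   0.86 -14.82] w 0.327 g 61.6 tilt [-0.002 -0.    -1.   ]
```

```bash
for i in 1 2 3; do python3 -m inch '[[-0.0004,0,0.001,0],[0,0,0,0]]' >/dev/null;  python3 plan.py; done
```

```text
t 10.1 pos [ 0.5919 -0.0824  0.2298] yaw -9.67 F [-10.47   0.18 -10.82] w 0.334 g 62.0 tilt [-0.001 -0.    -1.   ]
t 10.3 pos [ 0.5919 -0.0824  0.2296] yaw -9.67 F [-11.72   0.27  -5.22] w 0.335 g 62.4 tilt [ 0.001 -0.001 -1.   ]
t 10.5 pos [ 0.5919 -0.0823  0.2295] yaw -9.68 F [-13.1   -0.61  -1.79] w 0.33 g 62.8 tilt [ 0.002 -0.001 -1.   ]
```

Held: the height stays at 0.2295 and the pull falls to almost nothing. Release.

```bash
python3 -m inch '[[0.0006,0,0.0005,0],[0,0,0,0]]' >/dev/null;  python3 plan.py; python3 -m inch '[[0,0,0,0],[0,0,0,0],[0,0,0,0],[0,0,0,0],[0,0,0,0]]' 0.065 >/dev/null;  python3 plan.py; python3 -m inch '[[0,0,-0.005,0],[0,0,-0.015,0],[0,0,-0.02,0],[0,0,-0.025,0],[0,0,0,0]]' >/dev/null;python3 plan.py 0.4505 -0.057 0.27
```

```text
t 10.7 pos [ 0.5919 -0.0823  0.2294] yaw -9.68 F [-15.65  -0.     3.09] w 0.33 g 63.2 tilt [ 0.001 -0.001 -1.   ]
t 11.2 pos [ 0.5931 -0.0822  0.2266] yaw -9.65 F [-0.39  1.01 -0.08] w 0.762 g 0.0 tilt [ 0.002 -0.    -1.   ]
t 11.7 pos [ 0.5945 -0.0822  0.2959] yaw -9.67 F [-0.12 -0.28  0.99] w 0.762 g 0.0 tilt [ 0.008 -0.    -1.   ]
tool shift [-0.1463 -0.0007  0.0247]
```

```bash
python3 -m inch '[[-0.02,0,0,0],[-0.03,0,0,0],[-0.03,0,0,0],[-0.03,0,0,0],[-0.025,0,0,0],[-0.011,0,0,0],[0,0,0.03,0],[0,0,0,0],[0,0,0,0]]' 0.06 >/dev/null;  python3 plan.py 0.4505 -0.057 0.044
python3 - <<'E'
from station import bot
import cv2,numpy as np
c=bot.read_camera("scene"); np.savez("scene2.npz",**c); cv2.imwrite("pics/crop2.png",cv2.resize(c["color"][100:280,260:400,::-1],None,fx=3,fy=3,interpolation=cv2.INTER_CUBIC))
E
```

```text
t 12.6 pos [ 0.4486 -0.0578  0.2611] yaw -9.66 F [ 0.36  0.1  -0.38] w 0.701 g 0.0 tilt [-0.001  0.    -1.   ]
tool shift [ 0.0019 -0.0011  0.2171]
```

View pics/crop2.png

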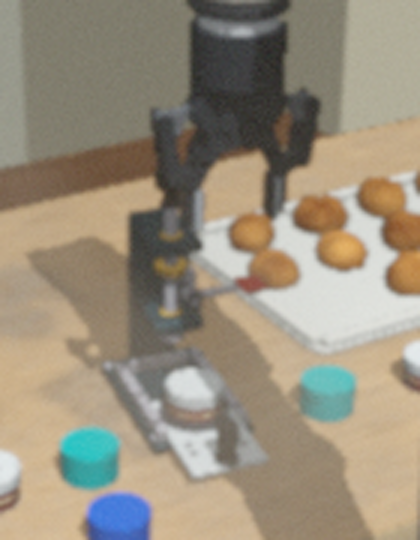

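The collar now stands higher on the rod, so the striker is cocked, and the open hand is above the shuttle knob. Descend around it.

```bash
python3 -m inch '[[0.002,-0.001,0.03,0],[0,0,0.04,0],[0,0,0.04,0],[0,0,0.03,0],[0,0,0.02,0],[0,0,0,0],[0,0,0,0]]' >/dev/null;  python3 plan.py 0.4505 -0.057 0.048
```

```text
t 13.35 pos [ 0.4516 -0.0571  0.1017] yaw -9.66 F [ 0.08  0.09 -0.69] w 0.706 g 0.0 tilt [ 0.001  0.    -1.   ]
tool shift [-0.0012  0.0001  0.0537]
```

```bash
python3 -m inch '[[-0.001,0,0.015,0],[0,0,0.015,0],[0,0,0.013,0],[0,0,0.01,0],[0,0,0,0],[0,0,0,0]]' >/dev/null;  python3 plan.py; python3 -m inch '[[0,0,0,0],[0,0,0,0],[0,0,0,0],[0,0,0,0],[0,0,0,0],[0,0,0,0],[0,0,0,0]]' 0.01 25 >/dev/null;  python3 plan.py
```

```text
t 13.95 pos [ 0.4502 -0.057   0.0486] yaw -9.66 F [ 0.56  0.01 -0.13] w 0.703 g 0.0 tilt [ 0.001 -0.    -1.   ]
t 14.65 pos [ 0.4497 -0.0572  0.0483] yaw -9.67 F [-1.03 -1.73  6.13] w 0.222 g 24.5 tilt [ 0.001 -0.    -1.   ]
```

```bash
python3 -m inch '[[0.002,0,0,0],[0.004,0,0,0],[0.005,0,0,0],[0.005,0,0,0],[0.005,0,0,0],[0.005,0,0,0],[0.005,0,0,0],[0,0,0,0]]' >/dev/null;  python3 plan.py; python3 -m inch '[[0.004,0,0,0],[0.005,0,0,0],[0.005,0,0,0],[0.005,0,0,0],[0.004,0,0,0],[0.002,0,0,0],[0,0,0,0]]' >/dev/null;  python3 plan.py
```

```text
t 15.45 pos [ 0.4808 -0.0627  0.0483] yaw -9.69 F [ 0.02 -1.61  5.35] w 0.229 g 24.4 tilt [ 0.001 -0.001 -1.   ]
t 16.15 pos [ 0.5049 -0.0669  0.0483] yaw -9.68 F [-1.1  -0.95  6.25] w 0.227 g 24.6 tilt [ 0.    -0.001 -1.   ]
```

```bash
python3 -m inch '[[0.003,0,0,0],[0.003,0,0,0],[0.001,0,0,0],[0,0,0,0]]' >/dev/null;  python3 plan.py; for i in 1 2 3; do python3 -m inch '[[0.001,0,0,0],[0,0,0,0]]' >/dev/null;  python3 plan.py; done
```

```text
t 16.55 pos [ 0.5116 -0.0681  0.0483] yaw -9.69 F [-1.95 -1.23  7.06] w 0.223 g 24.6 tilt [ 0.    -0.001 -1.   ]
t 16.75 pos [ 0.5124 -0.0682  0.0483] yaw -9.69 F [-2.51 -1.61  8.26] w 0.224 g 24.6 tilt [-0.    -0.001 -1.   ]
t 16.95 pos [ 0.5133 -0.0684  0.0483] yaw -9.68 F [-1.27 -0.87  7.53] w 0.223 g 24.6 tilt [-0.    -0.001 -1.   ]
t 17.15 pos [ 0.5137 -0.0685  0.0483] yaw -9.68 F [-3.92 -0.92  9.15] w 0.221 g 24.9 tilt [-0.002 -0.001 -1.   ]
```

```bash
for i in 1 2; do python3 -m inch '[[0.001,0,0,0],[0,0,0,0]]' >/dev/null;  python3 plan.py; done
```

```text
t 17.35 pos [ 0.5138 -0.0685  0.0483] yaw -9.68 F [-6.55 -0.16 12.13] w 0.223 g 25.2 tilt [-0.003 -0.001 -1.   ]
t 17.55 pos [ 0.5138 -0.0685  0.0482] yaw -9.67 F [-9.62 -0.08 17.15] w 0.222 g 25.5 tilt [-0.005 -0.001 -1.   ]
```

The shuttle is home: 65 mm of travel, then a firm stop. Release, rise, and go to the paddle.

```bash
python3 -m inch '[[-0.001,0,0,0],[0,0,0,0],[0,0,0,0],[0,0,0,0],[0,0,0,0],[0,0,0,0]]' 0.06 >/dev/null;  python3 plan.py; python3 -m inch '[[0,0,-0.01,0],[0,0,-0.02,0],[0,0,-0.03,0],[0,0,-0.04,0],[0,0,-0.04,0],[0,0,-0.04,0],[0,0,-0.03,0],[0,0,0,0],[0,0,0,0]]' >/dev/null; python3 plan.py 0.5765 -0.166 0.25
python3 - <<'E'
from station import bot
import cv2,numpy as np
im=[]
for n,(x,y) in {"scene":(260,100),"top":(270,100)}.items():
    c=bot.read_camera(n); np.savez(f"{n}3.npz",**c); im.append(cv2.resize(c["color"][y:y+160,x:x+130,::-1],None,fx=3,fy=3,interpolation=cv2.INTER_CUBIC))
cv2.imwrite("pics/crop3.png",cv2.hconcat(im))
E
```

```text
t 18.15 pos [ 0.5155 -0.0682  0.0477] yaw -9.66 F [-0.63 -0.04  0.87] w 0.709 g 0.0 tilt [ 0.  0. -1.]
t 19.05 pos [ 0.5156 -0.0682  0.2589] yaw -9.66 F [-1.17 -0.93 -1.09] w 0.7 g 0.0 tilt [ 0.002 -0.    -1.   ]
tool shift [0.0764 0.0862 0.009 ]
```

View pics/crop3.png

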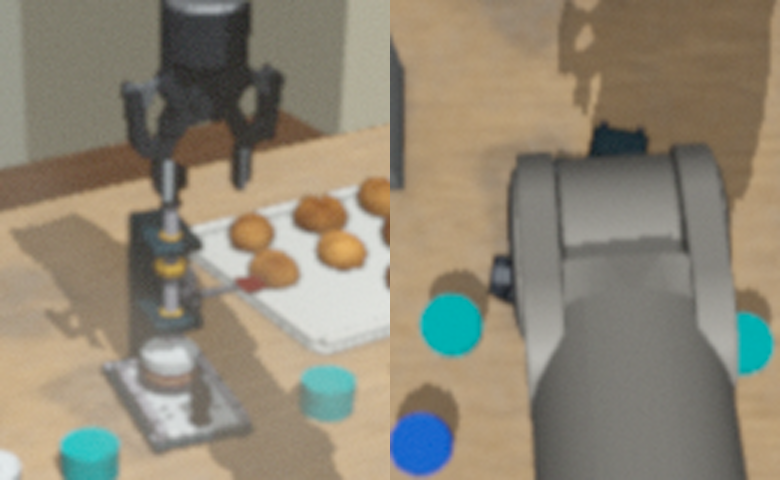

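The scene crop shows the tin home under the die (165,365) and the collar still up at (170,268). Now to the paddle at about (0.577, -0.165), fingers shut.

```bash
python3 -m inch '[[0,0.03,0,0],[0,0.03,0,0],[0.01,0.026,0,0],[0.03,0,0,0],[0.03,0,0,0],[0.006,0,0,0],[0,0,0.03,0],[0,0,0.03,0],[0,0,0,0],[0,0,0,0]]' 0 >/dev/null; python3 plan.py 0.577 -0.165 0.132
```

```text
t 20.15 pos [ 0.5751 -0.1655  0.1972] yaw -9.64 F [-0.35  0.41  0.56] w 0.004 g 0.0 tilt [-0.003  0.001 -1.   ]
tool shift [ 0.002  -0.0008  0.0652]
```

```bash
python3 -m inch '[[0.002,-0.001,0.02,0],[0,0,0.02,0],[0,0,0.015,0],[0,0,0.01,0],[0,0,0,0],[0,0,0,0]]' >/dev/null; python3 plan.py 0.577 -0.165 0.127; for i in 1 2 3; do python3 -m inch '[[0,0,0.002,0],[0,0,0.001,0],[0,0,0,0]]' >/dev/null;  python3 plan.py; done
```

```text
t 20.75 pos [ 0.5785 -0.1652  0.1335] yaw -9.66 F [ 0.35  0.32 -0.12] w -0.001 g 0.0 tilt [ 0.001 -0.    -1.   ]
tool shift [-0.0016  0.0001  0.0065]
t 21.05 pos [ 0.5782 -0.1651  0.1301] yaw -9.66 F [-0.65  0.19 -1.1 ] w 0.001 g 0.0 tilt [ 0. -0. -1.]
t 21.35 pos [ 0.5782 -0.1651  0.127 ] yaw -9.66 F [-1.4   0.02  3.39] w 0.001 g 1.5 tilt [ 0. -0. -1.]
t 21.65 pos [ 0.5783 -0.1652  0.1245] yaw -9.66 F [-2.37  0.18  7.17] w -0.003 g 3.3 tilt [ 0.001 -0.    -1.   ]
```

Contact is at the expected height, so I press on.

```bash
for i in 1 2 3 4; do python3 -m inch '[[0,0,0.001,0],[0,0,0.002,0],[0,0,0,0]]' >/dev/null;  python3 plan.py; done
```

```text
t 21.95 pos [ 0.5782 -0.1652  0.1213] yaw -9.66 F [-1.22 -0.09  4.67] w -0.001 g 2.5 tilt [ 0. -0. -1.]
t 22.25 pos [ 0.5785 -0.165   0.1178] yaw -9.65 F [-0.41  1.15  2.19] w -0.001 g 1.2 tilt [ 0.001  0.    -1.   ]
t 22.55 pos [ 0.5784 -0.1648  0.1147] yaw -9.64 F [1.42 0.78 2.48] w -0.001 g 1.4 tilt [ 0.001  0.    -1.   ]
t 22.85 pos [ 0.5782 -0.165   0.1117] yaw -9.65 F [0.71 1.39 4.98] w 0.001 g 1.5 tilt [ 0.  0. -1.]
```

The force dropped after about 9 mm, so it probably fired. Back off and look.

```bash
python3 -m inch '[[0,0,-0.01,0],[0,0,-0.03,0],[0,0,-0.04,0],[0,0,-0.04,0],[0,0,-0.04,0],[0,0.04,-0.02,0],[0,0.04,0,0],[0,0.04,0,0],[0,0.04,0,0],[0,0.04,0,0],[0,0,0,0],[0,0,0,0]]' >/dev/null; python3 plan.py
python3 - <<'E'
from station import bot
import cv2,numpy as np
im=[]
for n,(x,y) in {"scene":(260,100),"top":(270,100)}.items():
    c=bot.read_camera(n); np.savez(f"{n}4.npz",**c); im.append(cv2.resize(c["color"][y:y+160,x:x+130,::-1],None,fx=3,fy=3,interpolation=cv2.INTER_CUBIC))
cv2.imwrite("pics/crop4.png",cv2.hconcat(im))
E
```

```text
t 24.05 pos [ 0.5431 -0.3635  0.2914] yaw -9.83 F [ 0.56  1.18 -0.44] w 0.002 g 0.0 tilt [-0.002  0.001 -1.   ]
```

View pics/crop4.png

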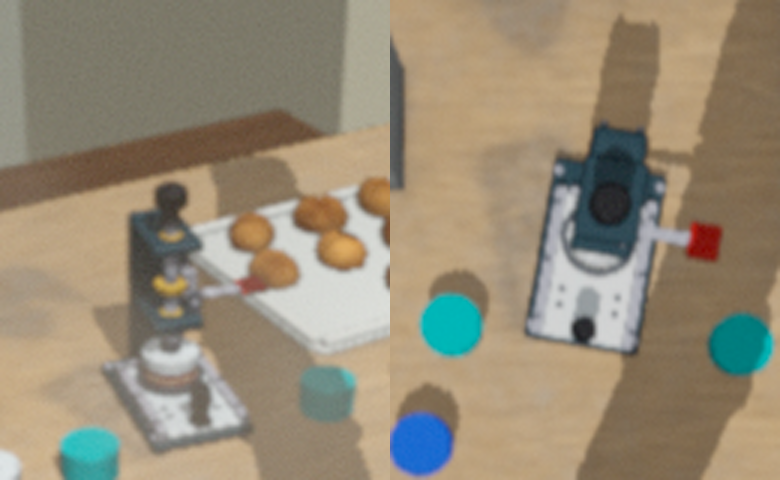

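The striker has dropped: the knob is at (171,195), the collar is down at (170,285) and the die rests on the lid. The shuttle is home and the hand is clear. Hand in.

```bash
python3 -c "
from station import bot
print(bot.hand_in())"
```

```text
the job is handed in; nothing more can be done
None
```

The job is handed in after about 24 s of robot time: the striker was cocked (about 8 N on the draw stop), the shuttle slid fully home, and the trip pressed. The last pictures show the die down on the lid, though the mark itself was hidden under it.

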